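Check bookbinder's press rollers on the stone

TASK

Test both press rollers from the wooden stand: roll each one, upright and lightly pressed, in a single pass one way along the flat stone slab for at least one full turn of its drum, without rolling it back, feeling whether it runs true or makes the handle rise and fall; follow that rise and fall and never bear down hard (keep well under 25 N on the stone). Hang the roller that runs true back upright by its ears in a notch of the stand, hang the one that wobbles upright by its ears across the rims of the cardboard reject box, and let go of both. Do not tip the rollers over, and leave the other things on the bench where they are.

Things in the scene. Friction and masses are not known exactly. Their poses are not given: they have to be found in the camera images.
- slab: Marble slab fixed to the bench, 280 (x) x 170 (y) x 30 mm high; origin under its middle; top face at z = 30 mm; x is its long way, along which to roll (a full turn takes 113 mm). Hard: the contact gives only about 0.3 mm at 25 N.
- stand: Fixed wooden trough, 270 (x) x 144 (y) mm, left or right of the slab (reject box on the other side); origin under its middle. Walls at y +-61 to +-72 mm carry two pairs of flat notches 60 mm above the bench, 37 mm long in x, centred at x -72 and +72 mm; teeth beside them rise to 70 mm. A roller hangs with its crossbar along y across both walls, its origin then 30 mm above the bench.
- bay_near (a point): Middle of the stand's notch pair at its x = -72 mm, midway between the walls, at the height of the notch bottoms (60 mm).
- bay_far (a point): The same at the stand's x = +72 mm.
- reject_box: Fixed open cardboard box, 180 (x) x 144 (y) mm, origin under its middle. Its two side walls (y = +-61 to +-72 mm) are 75 mm high and have flat tops; the end walls are 50 mm high. A roller hung across the side walls has its origin 45 mm above the bench, its crossbar along y.
- roller_1: Hand press roller: wooden grip block, steel crossbar, two cheeks, dark steel drum between them. Origin: middle of the axle; y along axle and crossbar, z up, x the rolling direction. Crossbar z 30 to 38 mm, 30 mm wide in x, 150 mm long in y: its ends are the ears it hangs by. Cheeks 18 mm wide in x, out to y +-53.5 mm, down to z -8 mm. 0.3 to 0.6 kg. Starts upright in a notch pair of the stand.
- roller_2: Look-alike of roller_1: same sizes, origin and axes, in the stand's other notch pair at the start. One of the two rollers runs true, the other wobbles; which is not told and shows only in rolling.
- grip_1 (a point): Middle of roller_1's wooden grip block, 63 mm above its axle. The block is 24 mm thick in the roller's x, 60 mm wide in y, 50 mm high (z 38 to 88 mm from the roller's origin).
- grip_2 (a point): Middle of roller_2's wooden grip block, 63 mm above its axle. The block is 24 mm thick in the roller's x, 60 mm wide in y, 50 mm high (z 38 to 88 mm from the roller's origin).
- drum_1 (a joint): Turn of roller_1's drum about its y, rad, no stops; starts in -0.5 to 0.5; positive when rolling towards its own +x. Drum 36 mm across, 92 mm long: a full turn is 113 mm of travel. The axle of a true roller stays 18 mm above the slab; the faulty drum sits 2 mm off its axle, which rises and sinks 4 mm in all over a turn. Stiff bearing: takes 0.6 N at the rim to turn.
- drum_2 (a joint): Turn of roller_2's drum about its y, rad, no stops; starts in -0.5 to 0.5; positive when rolling towards its own +x. Drum 36 mm across, 92 mm long: a full turn is 113 mm of travel. The axle of a true roller stays 18 mm above the slab; the faulty drum sits 2 mm off its axle, which rises and sinks 4 mm in all over a turn. Stiff bearing: takes 0.6 N at the rim to turn.
- paste_jar: Glass paste jar with white cap, 60 mm wide, 75 mm high, bystander; origin under its middle.
- ink_tin: Flat round dark tin, 52 mm wide, 32 mm high, bystander; origin under its middle.
- bone_folder: Flat white strip 150 x 22 x 6 mm, bystander; origin under its middle.
- book: Bound book 120 x 170 x 34 mm, lying, bystander; origin under its middle.
- weight: Turned brass press weight, 50 mm wide, 72 mm high, bystander; origin under its middle.

How it is judged:
By the outcome, as a careful person would: the job done as asked, in the order asked, and still so for the second after the job is handed in, with the robot touching nothing.
It also fails if it takes over 72 s, if anything falls off the work surface, if the arm or the gripper's body presses on something with over 40 N, if the wrist force passes 120 N, or if a joint passes its speed limit or range.

ROBOT

A 6-joint arm with a two-finger parallel gripper is mounted at the origin on the work surface. World frame = base frame: x ahead of the robot, y to its left, z up, the work surface at z = 0. Lengths are in m, angles in rad, forces in N, time in s.
With the tool pointing down it reaches from about 0.35 to 0.85 m from the base axis. Payload 8.1 kg.
Tool frame: the origin (TCP) lies between the finger pads; the fingertips stand 11 mm ahead of it and the grasp point (between the pads) lies 8 mm behind it (robot.tips_ahead is the distance from the TCP to the fingertips, in m); z points along the fingers, y is the line along which they close (so a half turn about z gives the same grasp; the last joint's range is limited). The gripper opens to 93 mm and grips with 3 to 60 N. Pads are 15 mm wide; open, the fingers measure 128 mm over their backs; the gripper's body (75 mm by 188 mm) begins 65 mm behind the grasp point.
Start: joints at [-1.39, 0.13, 1.488, -0, 1.523, -0.085], TCP at [0.158, -0.579, 0.23] pointing down, gripper open.
Joint ranges: [-2.96, 2.96], [-0.89, 2.26], [0.02, 2.5], [-1.34, 4.48], [0, 2.73], [-2.66, 2.66]. Speed limits (rad/s): [2.39, 2.39, 2.79, 3.14, 3.14, 3.14].

INTERFACE

Orientations are given as a rotation vector (axis times angle).
In Python, from plant import robot gives the robot as it stands. The module is installed in compiled form; this text tells all that it offers.
- The arm moves only by the tool move_arm, never from a script. Its argument "deltas" is one flat list of numbers, 7 for each row, row after row: the shift along the tool's x, y, z in m, then the turn, a rotation vector about the tool's x, y, z in rad, then the opening, from 0 (shut) to 1 (fully open). A call has 1 to 12 rows; each row is the pose to reach, as a shift and turn from the pose commanded when the call began, along the tool's axes at that moment; what a row does not reach only later rows make up. A row lasts 1/8 s, in which the tool goes at most 62.5 mm and 10.7 degrees, less where a joint would pass 70% of its speed; a pose out of reach is approached as far as the arm can. A call with a gripper value outside its range is refused whole. The fingers move at their own pace and stop on an object; "squeeze" is the grip in N (left out, the last holds). Time passes only in rows, so rows that repeat a pose let the fingers close. It gives the time, the measured TCP pose, the force, the opening and the grip force at its end, in the units of the state.
- robot.read_state(): the state, without advancing time (a new reading comes with each control period).
- robot.read_camera(name): name is "scene" or "top"; returns (picture, depth): 420x560x3 uint8, red, green, blue; 420x560 float32, m along the optical axis (not along the pixel's ray), 0 where there is no reading.
- robot.camera_model(name): a dict with "K" (3x3 intrinsics, pixels), "R" (3x3) and "t" (3): a world point X has camera coordinates R X + t. Camera axes: x right, y down, z forward; pixel columns grow to the right and rows downward; lengths in m; the calibration is good to about 2 mm. A picture is of the moment at which its call begins. camera_model takes no time and is no camera call.
- robot.close_job(): hands the job in; it is judged then, once.
Trained networks look in the newest picture that a camera, given by its name, has taken for a name from the list of things; names that differ only in an ending like _2 or _b are one class to them, and where a whole thing is asked for, a point or a joint stands for the part that bears it (a point fixed in the world has none). Each returns a list of dicts, best first, with "confidence" (0 to 1); they miss things now and then, are a little off and sometimes report something else, mostly with a low value. They report only what shows in the picture. A call takes as long as a camera call.
- robot.recognise(camera, label): "uv" ([column, row] in pixels, amid what is visible of it).
The state is a dict: "t": time; "q": joint angles; "dq": joint speeds; "joint_torque": joint torques, N m; "tool_pos": TCP position; "orientation": TCP orientation; "force": force on the tool from outside, world axes, zero at the start; "wrist_torque": the same for the moment, N m; "opening": finger opening in m; "gripper_force": force on a finger pad.
Only numpy, scipy, OpenCV 4.12 (cv2) and the standard library are available. Lean on these libraries where they do the work, as an engineer would, in place of code of your own. Each camera call takes 0.05 s, during which the arm holds its last target. There are 200 camera calls.

## Working session

There is one attempt and no reset: what is moved stays moved. The work goes in short steps, Python scripts to look and compute and a tool call to move; the robot and the scene stay as the last step left them, time stands still between calls to the robot, and variables do not carry over. Pictures are saved under pics/ and viewed, at most 10 in all, crops included, and the job is handed in when it is done.

Besides the shell and the picture viewer there is one more tool, called after "Emit:" in YAML: its name, and indented under it one key for each argument. move_arm: Moves the arm, as the interface text tells. Its arguments: {"type":"object","properties":{"deltas":{"type":"array","items":{"type":"number"}},"squeeze":{"type":"number"}},"required":["deltas"]}

```bash
mkdir -p pics; cat > h.py <<'E'
import numpy as np, cv2
from plant import robot
def cloud(name):
    p,d=robot.read_camera(name); m=robot.camera_model(name)
    v,u=np.mgrid[0:420,0:560]
    c=np.stack([u,v,np.ones_like(u)],-1)@np.linalg.inv(m["K"]).T*d[...,None]
    w=(c-m["t"])@m["R"]
    w[d==0]=np.nan
    return p,w
E
python3 - <<'E'
from h import *
s=robot.read_state(); print({k:np.round(v,3) for k,v in s.items()})
for n in("top","scene"):
    p,w=cloud(n); cv2.imwrite(f"pics/{n}0.png",p[...,::-1]); np.save(n+".npy",w)
    for l in("slab","stand","reject_box","roller_1","grip_1","paste_jar","ink_tin","bone_folder","book","weight"):
        for r in robot.recognise(n,l):
            u,v=np.round(r["uv"]).astype(int); print(n,l,round(r["confidence"],2),(u,v),np.round(w[v,u],3))
E
```

```text
{'t': np.float64(0.0), 'q': array([-1.39 ,  0.131,  1.489,  0.   ,  1.523, -0.085]), 'dq': array([-0.001, -0.   ,  0.   ,  0.   ,  0.001, -0.001]), 'joint_torque': array([ 0.0000e+00, -5.5984e+01, -4.9176e+01,  7.7000e-02,  3.6000e-02,
       -0.0000e+00]), 'tool_pos': array([ 0.158, -0.578,  0.229]), 'orientation': array([-3.112, -0.416,  0.   ]), 'force': array([-0.563, -0.081,  0.906]), 'wrist_torque': array([ 0.01 , -0.03 , -0.002]), 'gripper_force': np.float64(0.0), 'opening': np.float64(0.093)}
top slab 0.65 (np.int64(290), np.int64(253)) [ 0.527 -0.014  0.033]
top stand 0.72 (np.int64(166), np.int64(250)) [0.527 0.314 0.007]
top stand 0.37 (np.int64(159), np.int64(266)) [0.485 0.329 0.008]
top reject_box 0.67 (np.int64(412), np.int64(262)) [ 0.512 -0.334  0.009]
top roller_1 0.71 (np.int64(165), np.int64(219)) [0.599 0.29  0.117]
top roller_1 0.58 (np.int64(160), np.int64(275)) [0.466 0.294 0.117]
top grip_1 0.83 (np.int64(161), np.int64(275)) [0.466 0.291 0.12 ]
top grip_1 0.55 (np.int64(166), np.int64(217)) [0.604 0.288 0.117]
top grip_1 0.54 (np.int64(195), np.int64(160)) [
[... 1085 characters left out ...]
_1 0.47 (np.int64(233), np.int64(198)) [ 0.589 -0.155  0.044]
scene grip_1 0.81 (np.int64(398), np.int64(279)) [0.617 0.305 0.083]
scene grip_1 0.81 (np.int64(431), np.int64(244)) [0.473 0.316 0.073]
scene paste_jar 0.63 (np.int64(331), np.int64(324)) [0.782 0.248 0.067]
scene paste_jar 0.56 (np.int64(401), np.int64(278)) [0.617 0.311 0.091]
scene ink_tin 0.69 (np.int64(177), np.int64(243)) [ 0.777 -0.166  0.033]
scene ink_tin 0.56 (np.int64(356), np.int64(255)) [0.566 0.184 0.033]
scene bone_folder 0.49 (np.int64(270), np.int64(288)) [0.741 0.071 0.007]
scene book 0.8 (np.int64(176), np.int64(246)) [ 0.787 -0.16   0.035]
scene weight 0.6 (np.int64(234), np.int64(195)) [ 0.58  -0.158  0.045]
```

View pics/top0.png

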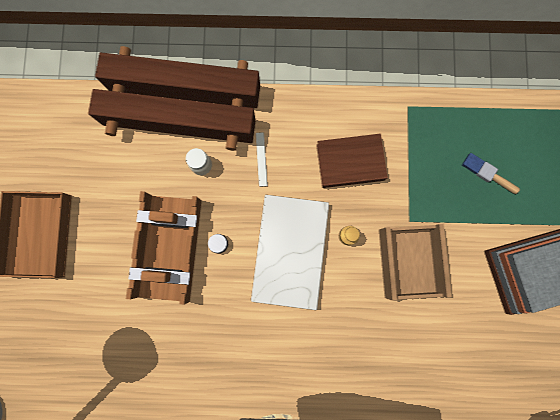

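View pics/scene0.png

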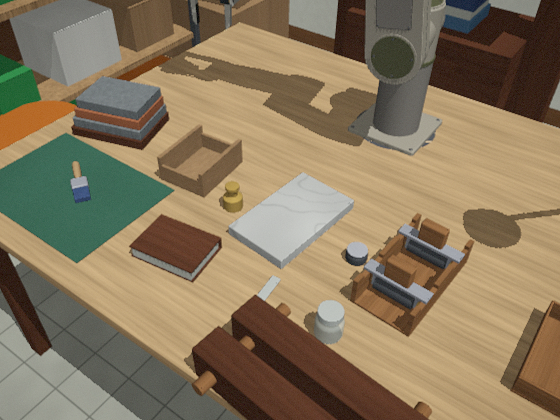

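The top view shows the stand with both rollers at (165,247), the slab at (290,252) and the reject box at (416,262). The scene view agrees. The tray at (35,235) is scenery. Next I fit the exact poses.

```bash
python3 - <<'E'
from h import *
w=np.load("top.npy")
def fit(nm,c,r,z0,z1):
    m=(abs(w[...,0]-c[0])<r[0])&(abs(w[...,1]-c[1])<r[1])&(w[...,2]>z0)&(w[...,2]<z1)
    m=cv2.morphologyEx(m.astype(np.uint8),cv2.MORPH_OPEN,np.ones((2,2)))
    n,lab,st,_=cv2.connectedComponentsWithStats(m)
    P=w[lab>0] if nm[0] in"sr" else w[lab==1+np.argmax(st[1:,4])]
    (cx,cy),(a,b),t=cv2.minAreaRect((P[:,:2]*1000).astype(np.float32))
    print(nm,len(P),np.round([cx,cy,a,b,t],1),"z",np.round(np.nanmedian(P[:,2]),4),"mean",np.round(P[:,:2].mean(0),4))
fit("slab",(.527,-.014),(.17,.12),.022,.04)
fit("stand",(.53,.305),(.18,.115),.045,.08)
fit("reject",(.51,-.334),(.13,.11),.03,.09)
fit("Gfar",(.605,.29),(.06,.06),.108,.13)
fit("Gnear",(.466,.29),(.06,.06),.108,.13)
fit("Bfar",(.605,.30),(.05,.1),.055,.08)
fit("Bnear",(.466,.30),(.05,.1),.055,.08)
# sanity with other camera
w=np.load("scene.npy"); print("scene")
fit("slab",(.527,-.014),(.17,.12),.022,.04)
fit("reject",(.51,-.334),(.13,.11),.03,.09)
fit("Gfar",(.605,.29),(.06,.06),.108,.13)
fit("Gnear",(.466,.29),(.06,.06),.108,.13)
E
cat > big.py <<'E'
E
python3 - <<'E'
import cv2
i=cv2.imread("pics/top0.png")[180:310,100:460]
cv2.imwrite("pics/crop0.png",cv2.resize(i,(800,289),interpolation=cv2.INTER_CUBIC))
E
```

```text
slab 7082 [nan nan  0.  0.  0.] z 0.0301 mean [nan nan]
stand 1969 [529.2 313.3 149.4 292.   80.8] z 0.0668 mean [nan nan]
reject 1802 [ 508.6 -343.6  188.8  177.1    4.9] z 0.0616 mean [nan nan]
Gfar 256 [605.  308.   72.5  21.7  87.3] z 0.1179 mean [0.6035 0.2985]
Gnear 263 [454.  326.3  28.2  92.6  12. ] z 0.1176 mean [nan nan]
Bfar 376 [607.8 249.5  50.9  99.7  76.4] z 0.0671 mean [nan nan]
Bnear 394 [467.5 252.7  60.4  94.1  64.5] z 0.0673 mean [nan nan]
scene
slab 5678 [518.1  -9.2 165.5 310.6  83.9] z 0.0318 mean [nan nan]
reject 2139 [ 473.5 -358.3  305.4  141.7   17.6] z 0.0499 mean [nan nan]
Gfar 341 [555.9 311.4  56.1 125.   80.6] z 0.1182 mean [nan nan]
Gnear 298 [407.  327.3  56.3 148.1  76.3] z 0.1181 mean [nan nan]
```

View pics/crop0.png

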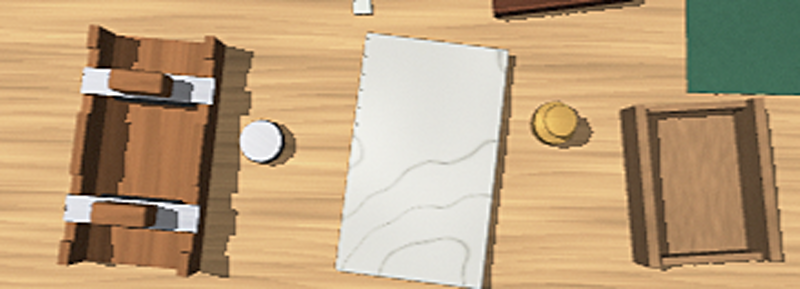

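The crop shows the stand and its two rollers in the left notches, the slab tilted a few degrees, and the box at right. Refitting with invalid pixels dropped and tighter heights.

```bash
cat > fit.py <<'E'
from h import *
from scipy.optimize import minimize
def pts(w,c,r,z0,z1):
    m=(abs(w[...,0]-c[0])<r[0])&(abs(w[...,1]-c[1])<r[1])&(w[...,2]>z0)&(w[...,2]<z1)
    m=cv2.morphologyEx(m.astype(np.uint8),cv2.MORPH_OPEN,np.ones((2,2)))
    m=(m>0)&np.isfinite(w).all(-1)
    n,l,st,ce=cv2.connectedComponentsWithStats(m.astype(np.uint8))
    return [w[l==i] for i in 1+np.argsort(-st[1:,4]) if st[i,4]>25]
def rect(P):
    (cx,cy),(a,b),t=cv2.minAreaRect((P[:,:2]*1000).astype(np.float32))
    if a<b:a,b,t=b,a,t+90
    return np.round([cx,cy,a,b,(t+90)%180-90],1),len(P),"z",np.round(np.median(P[:,2])*1000,1)
if __name__=="__main__":
    w=np.load("top.npy")
    for nm,a in dict(slab=((.527,-.014),(.17,.12),.026,.036),stand=((.53,.305),(.18,.115),.05,.08),
      walls=((.51,-.334),(.13,.13),.068,.09),Gfar=((.605,.29),(.04,.06),.11,.13),Gnear=((.466,.29),(.04,.06),.11,.13),
      Bfar=((.605,.30),(.05,.1),.058,.076),Bnear=((.466,.30),(.05,.1),.058,.076)).items():
        for P in pts(w,*a)[:4]: print(nm,*rect(P))
    w=np.load("scene.npy");print("scene")
    for nm,a in dict(slab=((.527,-.014),(.17,.12),.026,.036),walls=((.51,-.334),(.13,.13),.068,.09),Gfar=((.605,.29),(.04,.06),.114,.13),Gnear=((.466,.29),(.04,.06),.114,.13)).items():
        for P in pts(w,*a)[:4]: print(nm,*rect(P))
E
python3 fit.py; python3 -c "
from h import *
print(robot.camera_model('top'))"
```

```text
slab [529.2 -17.  283.9 172.8  -5.8] 6890 z 30.1
stand [525.8 258.2 280.3  59.3  -7. ] 966 z 67.2
stand [529.8 355.8 278.7  68.4  -8.6] 870 z 66.9
walls [ 515.4 -410.2  186.5   45.8    4.3] 395 z 74.3
walls [ 502.5 -272.8  188.9   33.     5.2] 374 z 74.3
Gfar [605.  308.   72.5  21.7  87.3] 251 z 117.9
Gnear [456.5 326.9  90.1  31.4 -88.4] 257 z 117.6
Bfar [607.7 249.7  99.8  51.  -13.2] 354 z 67.3
Bfar [604.2 367.   76.6  73.4  36.8] 296 z 67.5
Bnear [466.7 250.3  92.1  60.5 -28.7] 361 z 67.6
Bnear [461.3 359.1  97.5  54.9  -7.9] 292 z 67.7
scene
slab [520.8 -10.4 305.4 169.3  -5.9] 5425 z 31.9
walls [ 472.9 -407.2  274.4   50.    17.4] 291 z 72.7
walls [ 462.7 -271.9  271.3   39.8   15.5] 282 z 72.6
Gfar [556.  308.7 127.3  56.   -6.3] 280 z 119.0
Gnear [406.6 327.4 147.3  56.3 -13.7] 235 z 119.1
{'K': array([[410.29446328,   0.        , 276.85724473],
       [  0.        , 410.29446328, 212.50289069],
       [  0.        ,   0.        ,   1.        ]]), 'R': array([[ 0.02516747, -0.99965811, -0.00708991],
       [-0.99257172, -0.02414336, -0.11924128],
       [ 0.11902934,  0.01003825, -0.99283999]]), 't': array([0.00710737, 0.63117961, 1.02682653])}
```

```bash
cat > iou.py <<'E'
from h import *
from scipy.optimize import differential_evolution as DE
M=robot.camera_model("top"); C=-M["R"].T@M["t"]
def plane(z):
    v,u=np.mgrid[0:420,0:560]
    d=np.stack([u,v,np.ones_like(u)],-1)@np.linalg.inv(M["K"]).T@M["R"]
    return (C+d*((z-C[2])/d[...,2])[...,None])[...,:2]*1000
def fit(w,c,z,rects,tol=.004,rad=200,extra=None,yaw=20,y0=0,sh=30):
    g=plane(z); sel=np.hypot(g[...,0]-c[0],g[...,1]-c[1])<rad
    m=abs(w[...,2]-z)<tol
    if extra is not None: m&=extra
    g=g[sel]; m=m[sel].astype(float)
    def cost(p):
        t=np.radians(p[2]); x=(g[:,0]-p[0])*np.cos(t)+(g[:,1]-p[1])*np.sin(t); y=-(g[:,0]-p[0])*np.sin(t)+(g[:,1]-p[1])*np.cos(t)
        a=np.zeros(len(x))
        for x0,x1,q0,q1 in rects:
            a=np.maximum(a,np.clip(np.minimum.reduce([x-x0,x1-x,y-q0,q1-y])/2.4+.5,0,1))
        return -(np.minimum(a,m).sum()/np.maximum(a,m).sum())
    r=DE(cost,[(c[0]-sh,c[0]+sh),(c[1]-sh,c[1]+sh),(y0-yaw,y0+yaw)],seed=1,tol=1e-6,popsize=12,maxiter=150)
    return np.round(r.x,1),round(-r.fun,2)
G=[(-12,12,-30,30)]
E
python3 - <<'E'
from iou import *
w=np.load("top.npy"); p=cv2.imread("pics/top0.png").astype(int)
print("slab",fit(w,(529,-17),.03,[(-140,140,-85,85)]))
print("box",fit(w,(509,-341),.075,[(-90,90,61,72),(-90,90,-72,-61)],rad=150))
print("gripF",fit(w,(605,300),.118,G,rad=80)); print("gripN",fit(w,(460,320),.118,G,rad=80))
white=(p.max(-1)-p.min(-1)<40)&(p.mean(-1)>100)
for c in((604,305),(463,318)): print("bar",fit(w,c,.068,[(-15,15,-75,-30),(-15,15,30,75)],rad=110,extra=white))
for R in([(-135,-90.5),(-53.5,53.5),(90.5,135)],[(-135,-90.5),(90.5,135)]):
  print("stand",fit(w,(530,308),.07,[(a,b,s-5.5,s+5.5) for a,b in R for s in(-66.5,66.5)],extra=~white,rad=180))
E
```

```text
slab (array([532.6, -12.8,  -5.7]), np.float64(0.92))
box (array([ 513.5, -326.7,    4.9]), np.float64(0.83))
gripF (array([606. , 301.1,  -3. ]), np.float64(0.89))
gripN (array([463. , 311.5,  -2.6]), np.float64(0.88))
bar (array([606.4, 302. ,  -3.6]), np.float64(0.68))
bar (array([463.1, 312. ,  -3.2]), np.float64(0.68))
stand (array([535.1, 309. ,  -4. ]), np.float64(0.5))
stand (array([535., 309.,  -4.]), np.float64(0.25))
```

```bash
cat > mv.py <<'E'
import sys; from h import *
from scipy.spatial.transform import Rotation as Ro
# targets: x y z(mm) yaw(deg of tool y) ; prints tool-frame delta from measured pose
s=robot.read_state(); R0=Ro.from_rotvec(s["orientation"]); p0=s["tool_pos"]
print("t",round(float(s["t"]),2),"pos",np.round(p0*1000,1),"F",np.round(s["force"],1),"op",round(s["opening"]*1000,1),"g",np.round(s["gripper_force"],1),"toolx",np.round(R0.as_matrix()[:,0],3),"tooly yaw",np.round(np.degrees(np.arctan2(*R0.as_matrix()[[1,0],1])),2))
for a in sys.argv[1:]:
    x,y,z,t=map(float,a.split(",")); t=np.radians(t)
    Y=np.array([np.cos(t),np.sin(t),0]); Z=np.array([0,0,-1.]); X=np.cross(Y,Z)
    R=Ro.from_matrix(np.stack([X,Y,Z],1))
    print(a,np.round(R0.inv().apply(np.array([x,y,z])/1000-p0),4),np.round((R0.inv()*R).as_rotvec(),4))
E
python3 mv.py 606.2,301.5,190,-3.3 606.2,301.5,98,-3.3
```

```text
t 1.1 pos [ 157.6 -578.9  229.6] F [-0.  -0.3  1.3] op 93.0 g 0.0 toolx [ 0.965  0.263 -0.   ] tooly yaw -74.77
606.2,301.5,190,-3.3 [ 0.6641 -0.7317  0.0396] [-0.      0.     -1.2474]
606.2,301.5,98,-3.3 [ 0.6641 -0.7317  0.1316] [-0.      0.     -1.2474]
```

Emit:
move_arm:
  deltas: [0.664,-0.732,0.0,0,0,-1.247,1,0.664,-0.732,0.0,0,0,-1.247,1,0.664,-0.732,0.0,0,0,-1.247,1,0.664,-0.732,0.0,0,0,-1.247,1,0.664,-0.732,0.0,0,0,-1.247,1,0.664,-0.732,0.0,0,0,-1.247,1,0.664,-0.732,0.0,0,0,-1.247,1,0.664,-0.732,0.0,0,0,-1.247,1,0.664,-0.732,0.0,0,0,-1.247,1,0.664,-0.732,0.0,0,0,-1.247,1,0.664,-0.732,0.0,0,0,-1.247,1,0.664,-0.732,0.0,0,0,-1.247,1]
  squeeze: 30

```text
t: 2.6
tool_pos: [0.4987, 0.0916, 0.23]
orientation: [2.284, 2.156, 0.001]
force: [1.2, -1.1, 0.8]
opening: 0.093
gripper_force: 0.0
```

```bash
python3 mv.py 606.2,301.5,190,-3.3 606.2,301.5,98,-3.3
```

```text
t 2.6 pos [498.7  91.6 230. ] F [ 1.2 -1.1  0.8] op 93.0 g 0.0 toolx [ 0.058  0.998 -0.   ] tooly yaw -3.31
606.2,301.5,190,-3.3 [0.2158 0.0952 0.0401] [ 0.0011  0.0001 -0.0001]
606.2,301.5,98,-3.3 [0.2158 0.0951 0.1321] [ 0.0011  0.0001 -0.0001]
```

Emit:
move_arm:
  deltas: [0.2158,0.0952,0.03,0,0,0,1,0.2158,0.0952,0.03,0,0,0,1,0.2158,0.0952,0.03,0,0,0,1,0.2158,0.0952,0.03,0,0,0,1,0.2158,0.0952,0.03,0,0,0,1,0.2158,0.0952,0.03,0,0,0,1]

```text
t: 3.35
tool_pos: [0.6052, 0.2991, 0.1993]
orientation: [2.284, 2.157, -0.001]
force: [0.4, 0.1, -0.6]
opening: 0.093
gripper_force: 0.0
```

```bash
python3 mv.py 606.2,301.5,190,-3.3 606.2,301.5,98,-3.3
python3 - <<'E'
from h import *
p,w=cloud("scene"); cv2.imwrite("pics/s1.png",cv2.resize(p[130:350,300:520,::-1],(600,600),interpolation=cv2.INTER_CUBIC))
E
```

```text
t 3.35 pos [605.2 299.1 199.3] F [ 0.4  0.1 -0.6] op 93.0 g 0.0 toolx [ 0.058  0.998 -0.001] tooly yaw -3.3
606.2,301.5,190,-3.3 [0.0025 0.0008 0.0093] [-0.0006  0.0007  0.    ]
606.2,301.5,98,-3.3 [0.0026 0.0009 0.1013] [-0.0006  0.0007  0.    ]
```

View pics/s1.png

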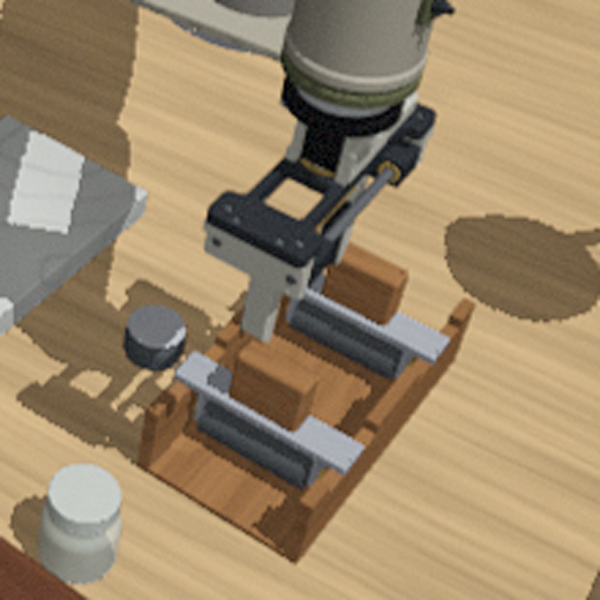

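The gripper is aligned over the far roller, at crop (270,380), with its fingers straddling the block along x. I'll descend, close, and lift.

Emit:
move_arm:
  deltas: [0.001,0.0,0.05,0,0,0,1,0.001,0.0,0.09,0,0,0,1,0.001,0.0,0.102,0,0,0,1,0.001,0.0,0.102,0,0,0,1,0.001,0.0,0.102,0,0,0,0,0.001,0.0,0.102,0,0,0,0,0.001,0.0,0.102,0,0,0,0,0.001,0.0,0.102,0,0,0,0,0.001,0.0,0.102,0,0,0,0,0.001,0.0,0.102,0,0,0,0]
  squeeze: 30

```text
t: 4.65
tool_pos: [0.6054, 0.3003, 0.0975]
orientation: [-2.285, -2.156, 0.0]
force: [0.1, 0.1, -0.4]
opening: 0.0376
gripper_force: 0.0
```

```bash
python3 mv.py 606.2,301.5,98,-3.3
```

```text
t 4.65 pos [605.4 300.3  97.5] F [ 0.1  0.1 -0.4] op 37.6 g 0.0 toolx [ 0.058  0.998 -0.   ] tooly yaw -3.32
606.2,301.5,98,-3.3 [ 0.0012  0.0007 -0.0005] [-0.0003  0.0001 -0.0003]
```

Emit:
move_arm:
  deltas: [0,0,0,0,0,0,0,0,0,0,0,0,0,0,0,0,0,0,0,0,0,0,0,0,0,0,0,0,0,0,-0.03,0,0,0,0,0,0,-0.06,0,0,0,0,0,0,-0.09,0,0,0,0,0,0,-0.09,0,0,0,0]

```text
t: 5.65
tool_pos: [0.6068, 0.301, 0.1903]
orientation: [2.284, 2.155, 0.007]
force: [-0.4, 0.4, -3.9]
opening: 0.024
gripper_force: 30.0
```

```bash
python3 mv.py 462.9,-5.9,188,-5.7; python3 - <<'E'
import numpy as np
c=np.array([532.6,-12.8]);t=np.radians(-5.7)
for s in(-75,-70,70): print(s,c+s*np.array([np.cos(t),np.sin(t)]))
E
```

```text
t 5.65 pos [606.8 301.  190.3] F [-0.4  0.4 -3.9] op 24.0 g 30.0 toolx [0.058 0.998 0.002] tooly yaw -3.32
462.9,-5.9,188,-5.7 [-0.3147 -0.1259  0.0011] [ 0.0039 -0.0021  0.0416]
-75 [457.97083225  -5.35101877]
-70 [462.9461101   -5.84761752]
70 [602.2538899  -19.75238248]
```

Emit:
move_arm:
  deltas: [-0.06,-0.024,0,0,0,0.042,0,-0.12,-0.048,0,0,0,0.042,0,-0.17,-0.068,0,0,0,0.042,0,-0.22,-0.088,0,0,0,0.042,0,-0.27,-0.108,0,0,0,0.042,0,-0.315,-0.126,0,0,0,0.042,0,-0.315,-0.126,0,0,0,0.042,0,-0.315,-0.126,0.03,0,0,0.042,0,-0.315,-0.126,0.06,0,0,0.042,0,-0.315,-0.126,0.06,0,0,0.042,0]

```text
t: 6.9
tool_pos: [0.4584, -0.0058, 0.1236]
orientation: [-2.325, -2.104, 0.008]
force: [0.1, -0.4, -2.5]
opening: 0.0242
gripper_force: 30.0
```

```bash
python3 mv.py 462.9,-5.9,116,-5.7 602.3,-19.8,116,-5.7
python3 - <<'E'
from h import *
p,w=cloud("scene"); cv2.imwrite("pics/s2.png",cv2.resize(p[60:300,180:420,::-1],(600,600),interpolation=cv2.INTER_CUBIC))
E
```

```text
t 6.9 pos [458.4  -5.8 123.6] F [ 0.1 -0.4 -2.5] op 24.2 g 30.0 toolx [0.099 0.995 0.001] tooly yaw -5.7
462.9,-5.9,116,-5.7 [0.0003 0.0045 0.0076] [-0.0078 -0.0006  0.    ]
602.3,-19.8,116,-5.7 [0.0003 0.1446 0.0065] [-0.0078 -0.0006  0.    ]
```

View pics/s2.png

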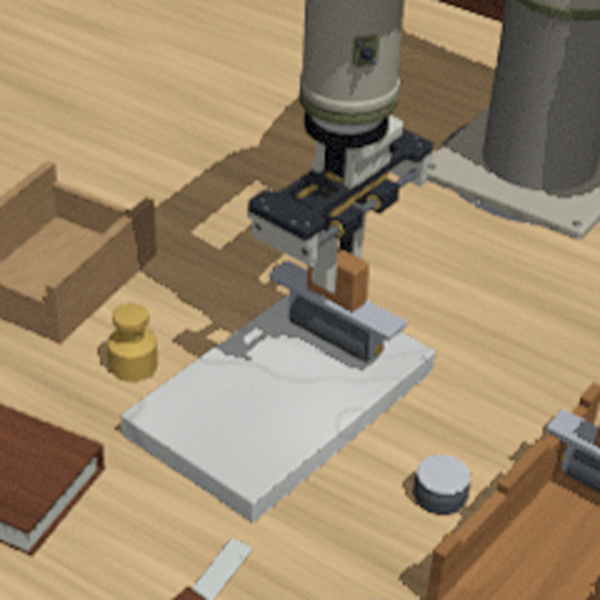

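The roller hangs upright over the slab's near end, drum at crop (335,325). I lower it gently with a light squeeze, so the grip slips before it can press hard.

Emit:
move_arm:
  deltas: [0,0,0.002,0,0,0,0,0,0,0.004,0,0,0,0,0,0,0.005,0,0,0,0,0,0,0.006,0,0,0,0,0,0,0.007,0,0,0,0,0,0,0.007,0,0,0,0]
  squeeze: 6

```text
t: 7.7
tool_pos: [0.4614, -0.0068, 0.1206]
orientation: [-2.33, -2.108, 0.0]
force: [0.4, -0.3, -4.0]
opening: 0.0242
gripper_force: 6.0
```

```bash
python3 mv.py
```

```text
t 7.7 pos [461.4  -6.8 120.6] F [ 0.4 -0.3 -4. ] op 24.2 g 6.0 toolx [0.1   0.995 0.   ] tooly yaw -5.73
```

Emit:
move_arm:
  deltas: [0,0,0.001,0,0,0,0,0,0,0.002,0,0,0,0,0,0,0.003,0,0,0,0,0,0,0.003,0,0,0,0]

```text
t: 8.2
tool_pos: [0.4614, -0.0068, 0.1175]
orientation: [-2.33, -2.107, 0.0]
force: [-0.7, -0.1, -3.0]
opening: 0.024
gripper_force: 6.0
```

Emit:
move_arm:
  deltas: [0,0,0.001,0,0,0,0,0,0,0.001,0,0,0,0]

```text
t: 8.45
tool_pos: [0.4616, -0.0068, 0.1168]
orientation: [2.33, 2.108, 0.0]
force: [-0.9, 0.3, -4.2]
opening: 0.024
gripper_force: 6.0
```

Emit:
move_arm:
  deltas: [0,0,0.001,0,0,0,0,0,0,0.001,0,0,0,0]

```text
t: 8.7
tool_pos: [0.4622, -0.0066, 0.1164]
orientation: [2.329, 2.107, 0.002]
force: [0.6, 2.2, 3.1]
opening: 0.0241
gripper_force: 6.0
```

Emit:
move_arm:
  deltas: [0,0,0.001,0,0,0,0,0,0,0.001,0,0,0,0]

```text
t: 8.95
tool_pos: [0.4625, -0.0064, 0.1158]
orientation: [2.329, 2.107, 0.003]
force: [0.3, 4.4, 6.6]
opening: 0.0237
gripper_force: 6.0
```

Emit:
move_arm:
  deltas: [0,0.003,0,0,0,0,0,0,0.006,0,0,0,0,0,0,0.009,0,0,0,0,0]

```text
t: 9.32
tool_pos: [0.4715, -0.0073, 0.1158]
orientation: [2.329, 2.107, 0.003]
force: [-0.7, 4.6, 5.7]
opening: 0.0242
gripper_force: 6.0
```

```bash
cat > bar.py <<'E'
from h import *
# height of crossbar top (white-grey pixels) from both cameras
s=robot.read_state(); x,y=s["tool_pos"][:2]
for n in("top","scene"):
    p,w=cloud(n); p=p.astype(int)
    d=w[...,:2]-[x,y]; u=np.array([.0993,.995]); l=d@u; a=d@np.array([.995,-.0993])
    m=(abs(l)>.04)&(abs(l)<.068)&(abs(a)<.009)&(abs(w[...,2]-.084)<.012)
    print(n,m.sum(),[ (round(1000*np.median(w[m&(k*l>0)][:,2]),2),int((m&(k*l>0)).sum())) for k in(-1,1) if (m&(k*l>0)).any()])
E
python3 bar.py; python3 mv.py
```

```text
top 0 []
scene 109 [(np.float64(87.58), 51), (np.float64(89.32), 58)]
t 9.43 pos [471.7  -7.4 115.8] F [0.7 3.9 5. ] op 24.0 g 6.0 toolx [0.1   0.995 0.001] tooly yaw -5.72
```

Emit:
move_arm:
  deltas: [0,0.004,0,0,0,0,0,0,0.008,0,0,0,0,0,0,0.012,0,0,0,0,0]

```text
t: 9.8
tool_pos: [0.4833, -0.0085, 0.1157]
orientation: [2.329, 2.107, 0.003]
force: [-1.4, 4.6, 5.7]
opening: 0.0241
gripper_force: 6.0
```

```bash
python3 bar.py; python3 mv.py
```

```text
top 0 []
scene 112 [(np.float64(87.68), 54), (np.float64(89.0), 58)]
t 9.9 pos [483.6  -8.7 115.7] F [1.4 4.2 5.7] op 23.9 g 6.0 toolx [0.1   0.995 0.001] tooly yaw -5.72
```

Emit:
move_arm:
  deltas: [0,0.004,0,0,0,0,0,0,0.008,0,0,0,0,0,0,0.012,0,0,0,0,0]

```text
t: 10.28
tool_pos: [0.4951, -0.0098, 0.1156]
orientation: [2.329, 2.107, 0.003]
force: [-0.1, 3.9, 6.6]
opening: 0.0244
gripper_force: 6.0
```

Emit:
move_arm:
  deltas: [0,0.004,0,0,0,0,0,0,0.008,0,0,0,0,0,0,0.012,0,0,0,0,0]

```text
t: 10.65
tool_pos: [0.507, -0.011, 0.1156]
orientation: [2.329, 2.107, 0.002]
force: [-0.3, 3.5, 5.9]
opening: 0.0241
gripper_force: 6.0
```

```bash
python3 bar.py; python3 mv.py
```

```text
top 0 []
scene 115 [(np.float64(87.47), 53), (np.float64(88.53), 62)]
t 10.75 pos [507.3 -11.1 115.6] F [0.8 2.8 5.6] op 24.0 g 6.0 toolx [0.1   0.995 0.001] tooly yaw -5.72
```

Emit:
move_arm:
  deltas: [0,0.005,0,0,0,0,0,0,0.01,0,0,0,0,0,0,0.015,0,0,0,0,0,0,0.02,0,0,0,0,0]

```text
t: 11.25
tool_pos: [0.5268, -0.013, 0.1154]
orientation: [2.329, 2.107, 0.002]
force: [-1.1, 3.9, 5.7]
opening: 0.0238
gripper_force: 6.0
```

Emit:
move_arm:
  deltas: [0,0.005,0,0,0,0,0,0,0.01,0,0,0,0,0,0,0.015,0,0,0,0,0,0,0.02,0,0,0,0,0]

```text
t: 11.75
tool_pos: [0.5467, -0.015, 0.1154]
orientation: [2.329, 2.107, 0.002]
force: [-1.2, 4.3, 6.8]
opening: 0.0238
gripper_force: 6.0
```

Emit:
move_arm:
  deltas: [0,0.005,0,0,0,0,0,0,0.01,0,0,0,0,0,0,0.015,0,0,0,0,0,0,0.02,0,0,0,0,0]

```text
t: 12.25
tool_pos: [0.5665, -0.017, 0.1154]
orientation: [2.329, 2.107, 0.002]
force: [-0.9, 2.9, 5.8]
opening: 0.0241
gripper_force: 6.0
```

Emit:
move_arm:
  deltas: [0,0.005,0,0,0,0,0,0,0.01,0,0,0,0,0,0,0.015,0,0,0,0,0,0,0.02,0,0,0,0,0]

```text
t: 12.75
tool_pos: [0.5864, -0.0191, 0.1153]
orientation: [2.329, 2.107, 0.001]
force: [-0.4, 4.0, 5.0]
opening: 0.024
gripper_force: 6.0
```

```bash
python3 bar.py; python3 mv.py
```

```text
top 0 []
scene 111 [(np.float64(87.57), 41), (np.float64(88.4), 70)]
t 12.85 pos [586.7 -19.2 115.3] F [1.4 3.7 4.9] op 24.0 g 6.0 toolx [0.1   0.995 0.   ] tooly yaw -5.72
```

It ran true: over 126 mm the force stayed at 5–7 N and the height was steady. I grip firmly, lift, and return it to the far bay.

Emit:
move_arm:
  deltas: [0,0,0,0,0,0,0,0,0,0,0,0,0,0,0,0,-0.03,0,0,0,0,0,0,-0.06,0,0,0,0,0,0,-0.075,0,0,0,0,0,0,-0.075,0,0,0,0]
  squeeze: 30

```text
t: 13.6
tool_pos: [0.5861, -0.0196, 0.1899]
orientation: [2.329, 2.107, 0.001]
force: [0.8, -0.2, -3.3]
opening: 0.0238
gripper_force: 30.0
```

```bash
python3 mv.py 606,301,188,-3.3
python3 - <<'E'
from h import *
p,w=cloud("scene"); cv2.imwrite("pics/s3.png",cv2.resize(p[60:300,180:420,::-1],(600,600),interpolation=cv2.INTER_CUBIC))
E
```

```text
t 13.6 pos [586.1 -19.6 189.9] F [ 0.8 -0.2 -3.3] op 23.8 g 30.0 toolx [ 0.1    0.995 -0.   ] tooly yaw -5.74
606,301,188,-3.3 [ 0.3209 -0.0122  0.0018] [ 0.001   0.0004 -0.0425]
```

View pics/s3.png

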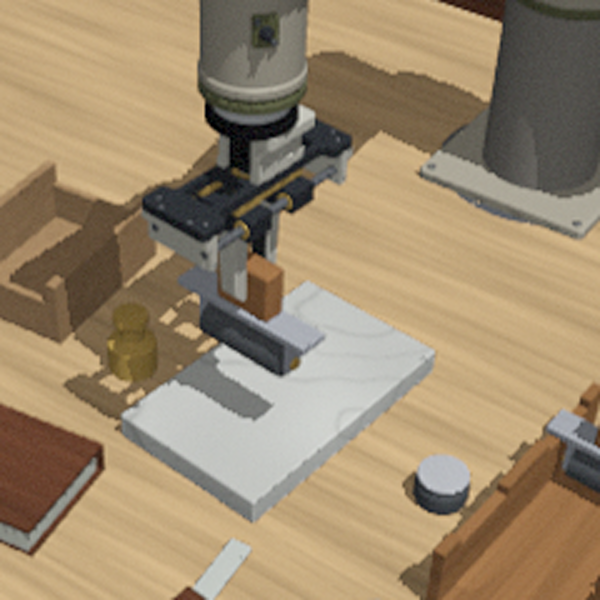

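The roller hangs upright and lifted, drum at crop (250,340).

Emit:
move_arm:
  deltas: [0.05,-0.002,0,0,0,-0.042,0,0.1,-0.004,0,0,0,-0.042,0,0.15,-0.006,0,0,0,-0.042,0,0.2,-0.008,0,0,0,-0.042,0,0.25,-0.01,0,0,0,-0.042,0,0.3,-0.012,0,0,0,-0.042,0,0.321,-0.012,0,0,0,-0.042,0,0.321,-0.012,0,0,0,-0.042,0,0.321,-0.012,0,0,0,-0.042,0]

```text
t: 14.78
tool_pos: [0.6057, 0.2999, 0.1884]
orientation: [-2.286, -2.155, 0.003]
force: [-0.5, 1.0, -4.1]
opening: 0.024
gripper_force: 30.0
```

```bash
python3 mv.py 606,301,99,-3.3
python3 - <<'E'
from h import *
w=cloud("scene")[1]; 
E
```

```text
t 14.78 pos [605.7 299.9 188.4] F [-0.5  1.  -4.1] op 24.0 g 30.0 toolx [ 0.059  0.998 -0.002] tooly yaw -3.37
606,301,99,-3.3 [0.0012 0.0004 0.0894] [-0.0016  0.0015 -0.0012]
```

Emit:
move_arm:
  deltas: [0.0005,0,0.04,0,0,0,0,0.0005,0,0.07,0,0,0,0,0.0005,0,0.085,0,0,0,0,0.0005,0,0.0875,0,0,0,0,0.0005,0,0.0875,0,0,0,0]

```text
t: 15.45
tool_pos: [0.6069, 0.3018, 0.1036]
orientation: [2.285, 2.155, 0.003]
force: [0.6, -0.3, -3.9]
opening: 0.024
gripper_force: 30.0
```

Emit:
move_arm:
  deltas: [0,0,0.001,0,0,0,0,0,0,0.002,0,0,0,0,0,0,0.003,0,0,0,0,0,0,0.003,0,0,0,0]
  squeeze: 8

```text
t: 15.95
tool_pos: [0.6059, 0.3018, 0.0991]
orientation: [-2.285, -2.156, 0.0]
force: [-0.0, 0.3, -4.3]
opening: 0.0243
gripper_force: 8.0
```

```bash
python3 mv.py
```

```text
t 15.95 pos [605.9 301.8  99.1] F [-0.   0.3 -4.3] op 24.3 g 8.0 toolx [ 0.058  0.998 -0.   ] tooly yaw -3.32
```

Emit:
move_arm:
  deltas: [0,0,0.001,0,0,0,0,0,0,0.0015,0,0,0,0,0,0,0.002,0,0,0,0]

```text
t: 16.32
tool_pos: [0.6061, 0.3017, 0.0974]
orientation: [2.285, 2.156, 0.0]
force: [-0.3, -2.0, -0.9]
opening: 0.0238
gripper_force: 8.0
```

Emit:
move_arm:
  deltas: [0,0,0.0005,0,0,0,0,0,0,0.001,0,0,0,0,0,0,0.001,0,0,0,0]

```text
t: 16.7
tool_pos: [0.6062, 0.3017, 0.0974]
orientation: [2.285, 2.156, 0.001]
force: [-4.1, -2.9, 6.7]
opening: 0.0241
gripper_force: 8.0
```

```bash
python3 mv.py
```

```text
t 16.7 pos [606.2 301.7  97.4] F [-4.1 -2.9  6.7] op 24.1 g 8.0 toolx [0.058 0.998 0.   ] tooly yaw -3.33
```

Seated at the predicted height. Release, rise, go over the near roller.

Emit:
move_arm:
  deltas: [0,0,0,0,0,0,0.7,0,0,0,0,0,0,0.7,0,0,0,0,0,0,0.7,0,0,0,0,0,0,0.7,0,0,0,0,0,0,0.7,0,0,-0.05,0,0,0,0.7,0,0,-0.1,0,0,0,0.7,0,0,-0.1,0,0,0,0.7]

```text
t: 17.7
tool_pos: [0.609, 0.3031, 0.2029]
orientation: [2.282, 2.154, 0.015]
force: [-0.6, -0.2, 0.6]
opening: 0.0653
gripper_force: 0.0
```

```bash
python3 mv.py 463,311.7,196,-3
```

```text
t 17.7 pos [609.  303.1 202.9] F [-0.6 -0.2  0.6] op 65.3 g 0.0 toolx [0.058 0.998 0.005] tooly yaw -3.32
463,311.7,196,-3 [ 1.000e-04 -1.463e-01  5.600e-03] [ 0.0094 -0.0045 -0.0056]
```

Emit:
move_arm:
  deltas: [0.001,-0.05,0,0,0,-0.005,1,0.001,-0.1,0,0,0,-0.005,1,0.0017,-0.1435,0,0,0,-0.005,1,0.0017,-0.1435,0,0,0,-0.005,1,0.0017,-0.1435,0,0,0,-0.005,1,0.0017,-0.1435,0,0,0,-0.005,1]

```text
t: 18.45
tool_pos: [0.4639, 0.3116, 0.1961]
orientation: [2.28, 2.161, 0.0]
force: [0.6, -0.7, -0.8]
opening: 0.0929
gripper_force: 0.0
```

```bash
python3 mv.py 463,311.7,98,-3; python3 - <<'E'
from h import *
p,w=cloud("scene"); cv2.imwrite("pics/s4.png",cv2.resize(p[130:350,300:520,::-1],(600,600),interpolation=cv2.INTER_CUBIC))
E
```

```text
t 18.45 pos [463.9 311.6 196.1] F [ 0.6 -0.7 -0.8] op 92.9 g 0.0 toolx [0.054 0.999 0.   ] tooly yaw -3.08
463,311.7,98,-3 [ 0.     -0.0009  0.0981] [ 0.0003 -0.     -0.0014]
```

View pics/s4.png

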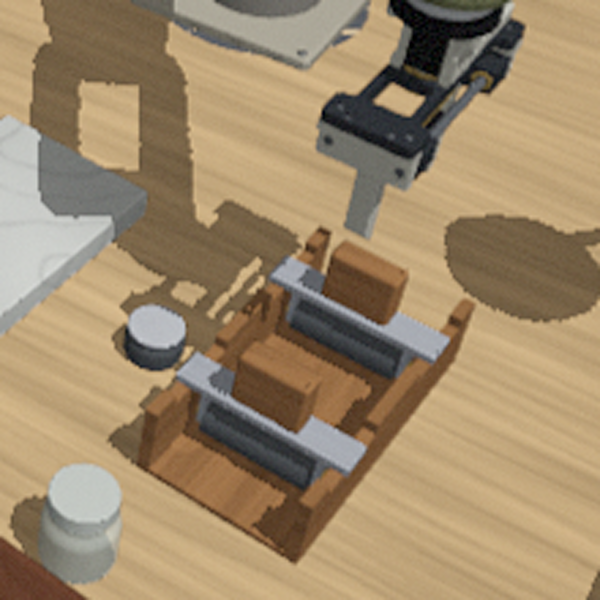

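The first roller sits back in its notch at crop (275,410), and the gripper is over the near roller at (365,280). I'll grasp and lift it.

Emit:
move_arm:
  deltas: [0,0,0.05,0,0,0,1,0,0,0.09,0,0,0,1,0,0,0.098,0,0,0,0.6,0,0,0.098,0,0,0,0,0,0,0.098,0,0,0,0,0,0,0.098,0,0,0,0,0,0,0.098,0,0,0,0,0,0,0.098,0,0,0,0,0,0,0.098,0,0,0,0,0,0,0.098,0,0,0,0,0,0,0.098,0,0,0,0,0,0,0.098,0,0,0,0]
  squeeze: 30

```text
t: 20.0
tool_pos: [0.4628, 0.3118, 0.0982]
orientation: [-2.28, -2.162, -0.0]
force: [0.1, 0.1, 1.1]
opening: 0.0236
gripper_force: 30.0
```

```bash
python3 mv.py
```

```text
t 20.0 pos [462.8 311.8  98.2] F [0.1 0.1 1.1] op 23.6 g 30.0 toolx [0.053 0.999 0.   ] tooly yaw -3.04
```

Emit:
move_arm:
  deltas: [0,0,-0.04,0,0,0,0,0,0,-0.09,0,0,0,0,0,0,-0.09,0,0,0,0,-0.05,0.003,-0.09,0,0,0.047,0,-0.1,0.006,-0.09,0,0,0.047,0,-0.15,0.009,-0.09,0,0,0.047,0,-0.2,0.012,-0.09,0,0,0.047,0,-0.25,0.014,-0.09,0,0,0.047,0,-0.3,0.016,-0.09,0,0,0.047,0,-0.317,0.017,-0.09,0,0,0.047,0,-0.317,0.017,-0.09,0,0,0.047,0,-0.317,0.017,-0.06,0,0,0.047,0]

```text
t: 21.5
tool_pos: [0.4647, -0.0049, 0.1594]
orientation: [2.328, 2.106, 0.005]
force: [0.1, 0.1, -4.0]
opening: 0.0237
gripper_force: 30.0
```

Emit:
move_arm:
  deltas: [0,0,0.02,0,0,0,0,0,0,0.034,0,0,0,0,0,0,0.035,0,0,0,0,0,0,0.035,0,0,0,0]

```text
t: 22.0
tool_pos: [0.4635, -0.0053, 0.1237]
orientation: [2.329, 2.108, 0.001]
force: [-0.0, 0.7, -5.4]
opening: 0.0239
gripper_force: 30.0
```

```bash
python3 mv.py 462.9,-5.9,116,-5.7; sed -i 's/range/range/' bar.py; python3 bar.py
```

```text
t 22.0 pos [463.5  -5.3 123.7] F [-0.   0.7 -5.4] op 23.9 g 30.0 toolx [0.099 0.995 0.   ] tooly yaw -5.7
462.9,-5.9,116,-5.7 [-0.0007 -0.0005  0.0077] [ 0.0008 -0.0001  0.0001]
top 0 []
scene 88 [(np.float64(94.03), 49), (np.float64(92.77), 39)]
```

Emit:
move_arm:
  deltas: [0,0,0.002,0,0,0,0,0,0,0.004,0,0,0,0,0,0,0.0045,0,0,0,0,0,0,0.0045,0,0,0,0]
  squeeze: 6

```text
t: 22.6
tool_pos: [0.463, -0.0057, 0.1186]
orientation: [-2.33, -2.107, 0.0]
force: [0.3, -0.5, -4.5]
opening: 0.0238
gripper_force: 6.0
```

Emit:
move_arm:
  deltas: [0,0,0.0005,0,0,0,0,0,0,0.001,0,0,0,0]

```text
t: 22.85
tool_pos: [0.463, -0.0056, 0.1176]
orientation: [2.33, 2.108, 0.0]
force: [0.7, 0.2, -5.2]
opening: 0.0236
gripper_force: 6.0
```

Emit:
move_arm:
  deltas: [0,0,0.0005,0,0,0,0,0,0,0.001,0,0,0,0]

```text
t: 23.1
tool_pos: [0.463, -0.0056, 0.1166]
orientation: [-2.33, -2.108, -0.0]
force: [0.1, -0.8, -4.9]
opening: 0.0237
gripper_force: 6.0
```

Emit:
move_arm:
  deltas: [0,0,0.0005,0,0,0,0,0,0,0.001,0,0,0,0]

```text
t: 23.35
tool_pos: [0.463, -0.0056, 0.1156]
orientation: [2.33, 2.108, -0.0]
force: [0.6, -0.4, -4.7]
opening: 0.0238
gripper_force: 6.0
```

Emit:
move_arm:
  deltas: [0,0,0.0005,0,0,0,0,0,0,0.0007,0,0,0,0]

```text
t: 23.6
tool_pos: [0.4631, -0.0056, 0.115]
orientation: [2.33, 2.108, 0.0]
force: [0.2, 1.5, -2.2]
opening: 0.0239
gripper_force: 6.0
```

Emit:
move_arm:
  deltas: [0,0,0.0005,0,0,0,0,0,0,0.0007,0,0,0,0]

```text
t: 23.85
tool_pos: [0.4635, -0.0055, 0.1148]
orientation: [2.329, 2.107, 0.001]
force: [-0.1, 2.2, 0.1]
opening: 0.024
gripper_force: 6.0
```

```bash
python3 mv.py; python3 bar.py
```

```text
t 23.85 pos [463.5  -5.5 114.8] F [-0.1  2.2  0.1] op 24.0 g 6.0 toolx [0.1   0.995 0.   ] tooly yaw -5.73
top 0 []
scene 112 [(np.float64(85.66), 53), (np.float64(87.45), 59)]
```

Emit:
move_arm:
  deltas: [0,0,0.0007,0,0,0,0,0,0.003,0.001,0,0,0,0,0,0.006,0.001,0,0,0,0]

```text
t: 24.32
tool_pos: [0.47, -0.0058, 0.1144]
orientation: [2.329, 2.107, 0.003]
force: [-0.6, 4.9, 6.2]
opening: 0.0243
gripper_force: 6.0
```

```bash
python3 mv.py; python3 bar.py
```

```text
t 24.32 pos [470.   -5.8 114.4] F [-0.6  4.9  6.2] op 24.3 g 6.0 toolx [0.1   0.995 0.001] tooly yaw -5.72
top 0 []
scene 112 [(np.float64(86.33), 51), (np.float64(86.42), 61)]
```

Emit:
move_arm:
  deltas: [0,0.004,0,0,0,0,0,0,0.008,0,0,0,0,0]

```text
t: 24.68
tool_pos: [0.478, -0.0065, 0.1146]
orientation: [2.329, 2.107, 0.003]
force: [-1.7, 4.9, 8.6]
opening: 0.0242
gripper_force: 6.0
```

Emit:
move_arm:
  deltas: [0,0.003,0,0,0,0,0,0,0.006,0,0,0,0,0]

```text
t: 24.92
tool_pos: [0.4841, -0.0072, 0.1147]
orientation: [2.329, 2.107, 0.003]
force: [-1.7, 3.9, 9.0]
opening: 0.0242
gripper_force: 6.0
```

```bash
python3 mv.py; python3 bar.py
```

```text
t 24.93 pos [484.1  -7.2 114.7] F [-1.7  3.9  9. ] op 24.2 g 6.0 toolx [0.1   0.995 0.001] tooly yaw -5.72
top 0 []
scene 109 [(np.float64(86.8), 52), (np.float64(88.09), 57)]
```

The handle is rising, so this roller wobbles. I follow it by hand in short steps, correcting by force.

Emit:
move_arm:
  deltas: [0,0.004,-0.0006,0,0,0,0,0,0.008,-0.0011,0,0,0,0]

```text
t: 25.28
tool_pos: [0.4917, -0.0082, 0.1155]
orientation: [2.329, 2.107, 0.002]
force: [-1.0, 3.1, 6.6]
opening: 0.0241
gripper_force: 6.0
```

Emit:
move_arm:
  deltas: [0,0.004,-0.0005,0,0,0,0,0,0.008,-0.0009,0,0,0,0]

```text
t: 25.52
tool_pos: [0.4997, -0.009, 0.1163]
orientation: [2.329, 2.107, 0.002]
force: [-1.2, 2.4, 6.3]
opening: 0.0246
gripper_force: 6.0
```

```bash
python3 mv.py; python3 bar.py
```

```text
t 25.52 pos [499.7  -9.  116.3] F [-1.2  2.4  6.3] op 24.6 g 6.0 toolx [0.1   0.995 0.   ] tooly yaw -5.73
top 0 []
scene 118 [(np.float64(89.07), 55), (np.float64(88.89), 63)]
```

Emit:
move_arm:
  deltas: [0,0.004,-0.0004,0,0,0,0,0,0.008,-0.0008,0,0,0,0]

```text
t: 25.88
tool_pos: [0.5074, -0.0099, 0.1169]
orientation: [2.329, 2.107, 0.002]
force: [-1.1, 0.4, 4.2]
opening: 0.0243
gripper_force: 6.0
```

Emit:
move_arm:
  deltas: [0,0.004,-0.0003,0,0,0,0,0,0.008,-0.0005,0,0,0,0]

```text
t: 26.12
tool_pos: [0.5155, -0.0108, 0.1173]
orientation: [2.329, 2.107, 0.002]
force: [-0.2, 1.4, 5.6]
opening: 0.024
gripper_force: 6.0
```

```bash
python3 mv.py; python3 bar.py
```

```text
t 26.12 pos [515.5 -10.8 117.3] F [-0.2  1.4  5.6] op 24.0 g 6.0 toolx [0.1   0.995 0.   ] tooly yaw -5.73
top 0 []
scene 115 [(np.float64(90.09), 53), (np.float64(89.61), 62)]
```

Emit:
move_arm:
  deltas: [0,0.004,-0.0001,0,0,0,0,0,0.008,-0.0001,0,0,0,0]

```text
t: 26.48
tool_pos: [0.5233, -0.0118, 0.1173]
orientation: [2.329, 2.107, 0.001]
force: [0.4, 1.7, 5.6]
opening: 0.0244
gripper_force: 6.0
```

Emit:
move_arm:
  deltas: [0,0.004,0.0001,0,0,0,0,0,0.008,0.0003,0,0,0,0]

```text
t: 26.72
tool_pos: [0.5314, -0.0126, 0.1171]
orientation: [2.329, 2.107, 0.001]
force: [0.3, 1.0, 5.0]
opening: 0.0244
gripper_force: 6.0
```

Emit:
move_arm:
  deltas: [0,0.003,0.0002,0,0,0,0,0,0.006,0.0005,0,0,0,0]

```text
t: 26.98
tool_pos: [0.5374, -0.0133, 0.1167]
orientation: [2.329, 2.107, 0.002]
force: [-0.1, 0.6, 6.3]
opening: 0.0241
gripper_force: 6.0
```

Emit:
move_arm:
  deltas: [0,0.004,0.0004,0,0,0,0,0,0.008,0.0008,0,0,0,0]

```text
t: 27.22
tool_pos: [0.5455, -0.0142, 0.1159]
orientation: [2.328, 2.106, 0.002]
force: [0.2, -0.1, 5.4]
opening: 0.0241
gripper_force: 6.0
```

Emit:
move_arm:
  deltas: [0,0.004,0.0005,0,0,0,0,0,0.008,0.001,0,0,0,0]

```text
t: 27.48
tool_pos: [0.5536, -0.0151, 0.1151]
orientation: [2.328, 2.106, 0.002]
force: [0.1, -0.5, 7.7]
opening: 0.0241
gripper_force: 6.0
```

```bash
python3 mv.py; python3 bar.py
```

```text
t 27.48 pos [553.6 -15.1 115.1] F [ 0.1 -0.5  7.7] op 24.1 g 6.0 toolx [ 0.1    0.995 -0.001] tooly yaw -5.74
top 0 []
scene 111 [(np.float64(87.81), 45), (np.float64(87.73), 66)]
```

Emit:
move_arm:
  deltas: [0,0.004,0.0003,0,0,0,0,0,0.008,0.0006,0,0,0,0]

```text
t: 27.82
tool_pos: [0.5612, -0.0159, 0.1142]
orientation: [2.329, 2.106, 0.001]
force: [0.3, -0.7, 5.0]
opening: 0.0241
gripper_force: 6.0
```

Emit:
move_arm:
  deltas: [0,0.004,0.0002,0,0,0,0,0,0.008,0.0005,0,0,0,0]

```text
t: 28.08
tool_pos: [0.569, -0.0168, 0.1135]
orientation: [2.329, 2.107, 0.0]
force: [-1.5, -0.9, 6.6]
opening: 0.0237
gripper_force: 6.0
```

Emit:
move_arm:
  deltas: [0,0.004,0.0001,0,0,0,0,0,0.008,0.0002,0,0,0,0]

```text
t: 28.32
tool_pos: [0.5768, -0.0176, 0.1133]
orientation: [2.329, 2.107, -0.0]
force: [-1.2, -1.0, 5.3]
opening: 0.0243
gripper_force: 6.0
```

Emit:
move_arm:
  deltas: [0,0.004,0,0,0,0,0,0,0.008,-0.0001,0,0,0,0]

```text
t: 28.58
tool_pos: [0.5847, -0.0185, 0.1135]
orientation: [2.329, 2.107, -0.0]
force: [-1.9, -2.2, 7.9]
opening: 0.0244
gripper_force: 6.0
```

Emit:
move_arm:
  deltas: [0,0.003,-0.0002,0,0,0,0,0,0.006,-0.0003,0,0,0,0]

```text
t: 28.82
tool_pos: [0.5906, -0.0191, 0.1139]
orientation: [2.329, 2.107, -0.001]
force: [-1.5, -1.1, 7.7]
opening: 0.024
gripper_force: 6.0
```

```bash
python3 mv.py; python3 bar.py
```

```text
t 28.82 pos [590.6 -19.1 113.9] F [-1.5 -1.1  7.7] op 24.0 g 6.0 toolx [ 0.1    0.995 -0.001] tooly yaw -5.74
top 0 []
scene 104 [(np.float64(85.8), 40), (np.float64(85.86), 64)]
```

Full turn done: the bar rose and fell by about 4 mm, so this is the faulty one. Grip firmly, lift, and carry it to the box.

Emit:
move_arm:
  deltas: [0,0,0,0,0,0,0,0,0,0,0,0,0,0,0,0,-0.03,0,0,0,0,0,0,-0.07,0,0,0,0,0,0,-0.085,0,0,0,0,0,0,-0.085,0,0,0,0]
  squeeze: 30

```text
t: 29.68
tool_pos: [0.5907, -0.0186, 0.1982]
orientation: [2.329, 2.107, 0.001]
force: [0.5, 0.7, -5.2]
opening: 0.0236
gripper_force: 30.0
```

```bash
python3 mv.py 513.5,-326.7,199,4.9
```

```text
t 29.68 pos [590.7 -18.6 198.2] F [ 0.5  0.7 -5.2] op 23.6 g 30.0 toolx [ 0.1    0.995 -0.   ] tooly yaw -5.74
513.5,-326.7,199,4.9 [-0.3142 -0.046  -0.0007] [ 0.001   0.0004 -0.1856]
```

Emit:
move_arm:
  deltas: [-0.05,-0.007,0,0,0,-0.05,0,-0.1,-0.015,0,0,0,-0.1,0,-0.15,-0.022,0,0,0,-0.15,0,-0.2,-0.03,0,0,0,-0.186,0,-0.25,-0.037,0,0,0,-0.186,0,-0.3,-0.044,0,0,0,-0.186,0,-0.314,-0.046,0,0,0,-0.186,0,-0.314,-0.046,0,0,0,-0.186,0,-0.314,-0.046,0,0,0,-0.186,0]

```text
t: 30.8
tool_pos: [0.5133, -0.3247, 0.197]
orientation: [-2.121, -2.314, -0.001]
force: [-0.4, 0.6, -4.6]
opening: 0.024
gripper_force: 30.0
```

```bash
python3 mv.py 513.5,-326.7,120,4.9; python3 - <<'E'
from h import *
p,w=cloud("scene"); cv2.imwrite("pics/s5.png",cv2.resize(p[60:260,100:300,::-1],(600,600),interpolation=cv2.INTER_CUBIC))
E
```

```text
t 30.8 pos [ 513.3 -324.7  197. ] F [-0.4  0.6 -4.6] op 24.0 g 30.0 toolx [-0.087  0.996  0.002] tooly yaw 4.98
513.5,-326.7,120,4.9 [-0.0021  0.0001  0.077 ] [-0.001  -0.0017  0.0014]
```

View pics/s5.png

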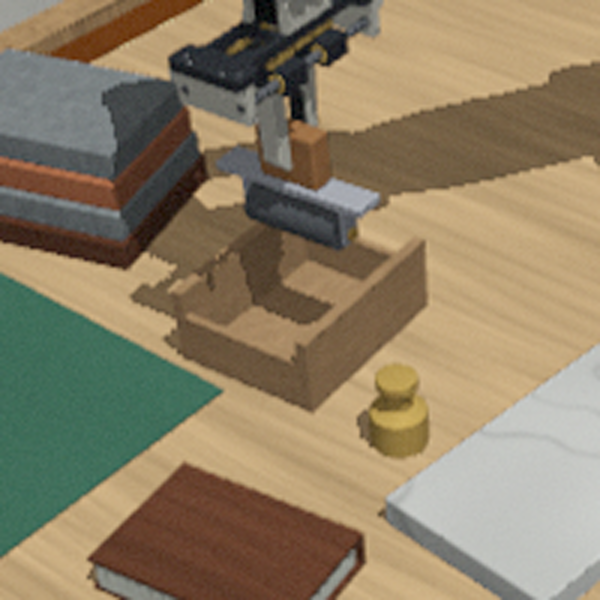

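The roller is upright, centred over the box, drum at crop (300,210). Lower it.

Emit:
move_arm:
  deltas: [-0.0005,0,0.03,0,0,0,0,-0.0005,0,0.055,0,0,0,0,-0.0005,0,0.072,0,0,0,0,-0.0005,0,0.08,0,0,0,0,-0.0005,0,0.08,0,0,0,0,-0.0005,0,0.08,0,0,0,0]

```text
t: 31.6
tool_pos: [0.514, -0.3272, 0.1194]
orientation: [2.123, 2.314, 0.0]
force: [-0.4, -0.7, -3.9]
opening: 0.0236
gripper_force: 30.0
```

```bash
python3 mv.py 513.5,-326.7,112.5,4.9
```

```text
t 31.6 pos [ 514.  -327.2  119.4] F [-0.4 -0.7 -3.9] op 23.6 g 30.0 toolx [-0.086  0.996 -0.001] tooly yaw 4.93
513.5,-326.7,112.5,4.9 [ 0.0005 -0.0004  0.0069] [0.0014 0.0012 0.0006]
```

Emit:
move_arm:
  deltas: [0,0,0.002,0,0,0,0,0,0,0.004,0,0,0,0,0,0,0.006,0,0,0,0,0,0,0.006,0,0,0,0]
  squeeze: 8

```text
t: 32.1
tool_pos: [0.5134, -0.3269, 0.1125]
orientation: [2.124, 2.315, 0.0]
force: [-0.8, 1.6, -2.0]
opening: 0.024
gripper_force: 8.0
```

Emit:
move_arm:
  deltas: [0,0,0.0005,0,0,0,0,0,0,0.001,0,0,0,0]

```text
t: 32.35
tool_pos: [0.5134, -0.3268, 0.1124]
orientation: [2.124, 2.315, -0.0]
force: [-5.2, 4.0, 9.8]
opening: 0.024
gripper_force: 8.0
```

Emit:
move_arm:
  deltas: [0,0,0.0005,0,0,0,0,0,0,0.001,0,0,0,0]

```text
t: 32.6
tool_pos: [0.5135, -0.3271, 0.1121]
orientation: [2.123, 2.314, -0.001]
force: [-6.8, 3.6, 11.7]
opening: 0.024
gripper_force: 8.0
```

Seated at the predicted height. Release and rise.

Emit:
move_arm:
  deltas: [0,0,-0.001,0,0,0,0,0,0,-0.0015,0,0,0,0,0,0,-0.0015,0,0,0,0.7,0,0,-0.0015,0,0,0,0.7,0,0,-0.0015,0,0,0,0.7,0,0,-0.0015,0,0,0,0.7,0,0,-0.0015,0,0,0,0.7,0,0,-0.05,0,0,0,0.7,0,0,-0.1,0,0,0,0.7,0,0,-0.14,0,0,0,0.7,0,0,-0.14,0,0,0,0.7,0,0,-0.14,0,0,0,0.7]

```text
t: 34.1
tool_pos: [0.5131, -0.3266, 0.2495]
orientation: [-2.123, -2.314, 0.0]
force: [-0.4, -0.2, -0.0]
opening: 0.065
gripper_force: 0.0
```

```bash
python3 mv.py; python3 - <<'E'
from h import *
p,w=cloud("scene"); cv2.imwrite("pics/s6.png",cv2.resize(p[80:380,100:500,::-1],(800,600),interpolation=cv2.INTER_CUBIC))
E
```

```text
t 34.1 pos [ 513.1 -326.6  249.5] F [-0.4 -0.2 -0. ] op 65.0 g 0.0 toolx [-0.086  0.996  0.   ] tooly yaw 4.93
```

View pics/s6.png

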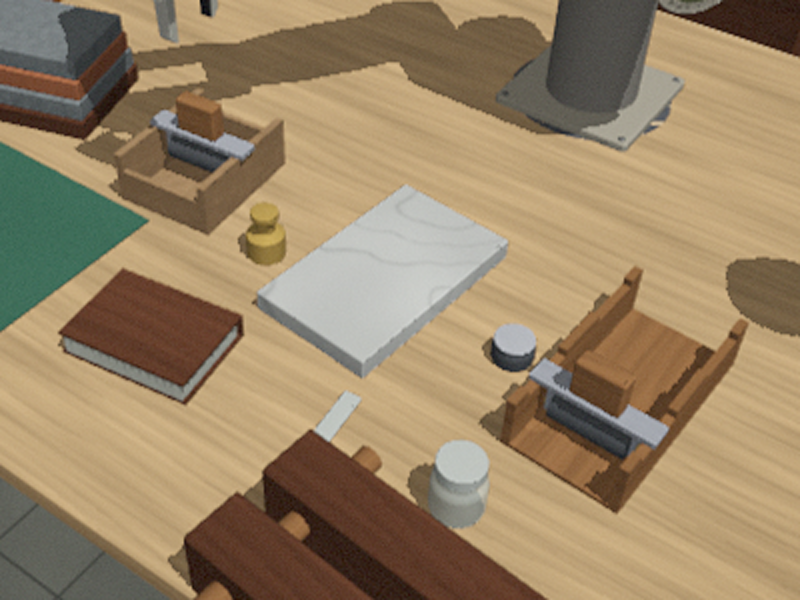

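The faulty roller hangs upright across the box at (200,135). The true one hangs in the far notch of the stand at (600,400), and the bystanders are undisturbed.

```bash
python3 -c "
from plant import robot
print(robot.close_job())"
```

```text
the job is handed in; nothing more can be done
None
```

I rolled both rollers through more than a full turn: the true one, from the far bay, hangs back in its notch there, the wobbling one, from the near bay, hangs across the reject box, and the job is handed in.

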